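# Restart the square timer

### The job

The next tortillas are going on the comal, so restart the square timer, not the round one or the oblong one: with the fingertips press its small round clear key gently all the way down and let it spring back, then do the same with its long start key, never pressing both keys together. Do not lift, tip or shift the square timer, touch none of the other things on the table, and finish with the hand withdrawn.

Things in the scene. Friction and masses are not known exactly. Their poses are not given: they have to be found in the camera images.
- square_timer: Kitchen timer in white plastic, square outline 100 x 100 mm, flat top 34 mm above its underside, about 250 to 490 g, standing loose on the table. Origin: centre of its underside; z up, x points from the keys towards its black display (flush, look only), y points from the long start key towards the round clear key.
- square_clear_top (a point): Centre of the top of the square timer's small round clear key (grey plastic, 20 mm across), at (-12, +31, +43) mm in the timer's frame: it stands 9 mm above the timer's flat top and sinks 5 mm. Pressed straight down (along -z). A spring resists with 1.2 N at first and about 4.2 N fully down, then there is a hard stop. Same axes as the timer.
- square_clear (a joint): Travel of the square timer's clear key: 0 up, 0.005 m fully down; counts as pressed beyond 0.004, springs back by itself.
- square_start_top (a point): Centre of the top of the square timer's long start key (grey plastic bar, 44 mm along the timer's y, 18 mm along its x), at (-12, -22, +43) mm in the timer's frame; same height, travel and spring as the clear key. The two key centres lie 53 mm apart and their nearest edges 21 mm.
- square_start (a joint): Travel of the square timer's start key: 0 up, 0.005 m fully down; counts as pressed beyond 0.004, springs back by itself.
- round_timer: Another timer, the same white plastic, round outline 108 mm across, loose; to be left alone. Origin: centre of its underside. On its flat top (34 mm above its underside) are two keys of grey plastic laid out just as on the square timer: small round clear key at its own (-12, +31) mm and long start key at (-12, -22) mm.
- oblong_timer: Another timer, the same white plastic, oblong outline 138 mm along its y and 86 mm along its x, loose; to be left alone. Origin: centre of its underside. On its flat top (34 mm above its underside) are two keys of grey plastic laid out just as on the square timer: small round clear key at its own (-12, +31) mm and long start key at (-12, -22) mm.
- burner: Steel table-top gas burner, 300 x 300 mm, 90 mm high with its grate, fixed, at the left side. Origin: centre of its underside.
- comal: Dark carbon steel comal, 280 mm across, 16 mm high, two loop handles reaching 170 mm from its centre and 24 mm high, lying loose on the burner. Origin: centre of its underside.
- press: Round aluminium tortilla press, closed, plates 190 mm across, 260 mm long along its y with the hinge and lever, 71 mm high, fixed, at the back. Origin: centre of its underside.
- basket: Lidded red plastic tortilla basket, round, 208 mm across, 135 mm high with the lid's knob, loose, at the right side. Origin: centre of its underside.
- salt_jar: Small glass salt jar with steel cap, 56 mm across, 75 mm high, loose, behind the timers. Origin: centre of its underside.
- tongs: Bamboo tongs lying flat, about 280 x 50 mm, 20 mm high, loose, at the back right. Origin: on the table under the middle of its length, x along it.
Mind the look-alikes: they are no part of the job. What is shaped like the square_timer but green or pink is not meant.

How it is judged:
On the way, in this order (a step that is already met when the one before it is completed fails the run):
1. the square timer's clear key is pressed down (beyond 4 of its 5 mm) (value of joint square_clear above 0.004 m), for 0.05 s.
2. the clear key is let up again (value of joint square_clear below 0.0015 m), for 0.1 s.
3. the square timer's start key is pressed down (beyond 4 of its 5 mm) (value of joint square_start above 0.004 m), for 0.05 s.
4. the start key is let up again (value of joint square_start below 0.0015 m), for 0.1 s.
At the end, for the whole second after the job is handed in: Both keys of the square timer are up again (within 1.5 mm), the timer stands flat and at rest within 15 mm of where it was (each key within 20 mm), and every other thing is within 10 mm of where it was (value of joint each of square_clear, square_start below 0.0015 m and distance of square_timer from where it was at the start of the episode below 0.015 m and distance of each of square_clear_top, square_start_top from where it was at the start of the episode below 0.02 m and angle between square_timer's own z axis and vertical below 0.05 rad and linear speed of square_timer below 0.01 m/s and distance of each of round_timer, oblong_timer, burner, comal, press, basket, salt_jar, tongs from where it was at the start of the episode below 0.01 m); the robot touches nothing.
It fails at once if both keys of the square timer are down together (each beyond 2 mm) (value of joint each of square_clear, square_start above 0.002 m).
It fails at once if the square timer is pressed harder than 30 N (contact force between the arm and square_timer above 30 N).
It fails at once if the square timer is lifted by more than 6 mm, tipped by more than 0.12 rad or shifted by more than 20 mm (height (world z) of square_timer above 0.006 m or angle between square_timer's own z axis and vertical above 0.12 rad or distance of square_timer from where it was at the start of the episode above 0.02 m).
It fails at once if the robot touches another timer or another thing on the table (more than 1 N) (contact force between the arm and round_timer above 1 N or contact force between the arm and oblong_timer above 1 N or contact force between the arm and burner above 1 N or contact force between the arm and comal above 1 N or contact force between the arm and press above 1 N or contact force between the arm and basket above 1 N or contact force between the arm and salt_jar above 1 N or contact force between the arm and tongs above 1 N).
It also fails if it takes over 43 s, if anything falls off the work surface, if the arm or the gripper's body presses on something with over 40 N, if the wrist force passes 120 N, or if a joint passes its speed limit or range.

### The arm

A 7-joint arm with a two-finger parallel gripper is mounted at the origin on the work surface. World frame = base frame: x ahead of the robot, y to its left, z up, the work surface at z = 0. Lengths are in m, angles in rad, forces in N, time in s.
With the tool pointing down it reaches from about 0.425 to 0.875 m from the base axis. Payload 4.7 kg.
Tool frame: the origin (TCP) lies midway between the tips of the shut fingers; the grasp point (between the pads) lies 19 mm behind it; z points along the fingers, y is the line along which they close (so a half turn about z gives the same grasp; the last joint's range is limited). The gripper opens to 85 mm and grips with 20 to 120 N. Pads are 22 mm wide; open, the fingers measure 114 mm over their backs; the gripper's body (76 mm by 85 mm) begins 54 mm behind the grasp point. The pads swing forward as they close: fully open they stand 13 mm farther back than shut.
Start: joints at [1.149, 0.321, -0.07, 1.45, 0.023, 1.371, -0.057], TCP at [0.274, -0.589, 0.231] pointing down, gripper open.
Joint ranges: [-2.86, 2.86], [-0.3, 2.09], [-1.38, 1.24], [0.06, 2.45], [-1.56, 4.7], [0.09, 2.05], [-2.69, 2.69]. Speed limits (rad/s): [2.57, 2.57, 3.14, 3.14, 3.14, 3.14, 3.14].

### API

Orientations are given as a unit quaternion [x, y, z, w].
In Python, from cell import arm gives the robot as it stands.
- The arm moves only by the tool play_rows, never from a script. Its argument "rows" is a list that holds one entry, the list of rows, each a list of 7 numbers: the shift along the tool's x, y, z in mm, then the turn, a rotation vector about the tool's x, y, z in units of 5 degrees (1.0 is 5 degrees), then the finger opening in mm, from 0 to 85.4. A call has 1 to 5 rows; each row shifts and turns the commanded pose from where the row before left it, along the tool's axes as they then stand; what a row does not reach is not made up. A row lasts 1/12 s, in which the tool goes at most 41.7 mm and 7.16 degrees, less where a joint would pass 70% of its speed; a pose out of reach is approached as far as the arm can. A call with a gripper value outside its range is refused whole. The fingers move at their own pace and stop on an object; "grip_force" is the grip in N (left out, the last holds). Time passes only in rows, so rows that do not move let the fingers close. It gives the time, the measured TCP pose, the force, the opening and the grip force at its end, in the units of the state.
- arm.state(): the state, without advancing time (a new reading comes with each control period).
- arm.get_image(name): name is "side" or "top"; returns a dict with "frame" (480x640x3 uint8, blue, green, red), "camera_matrix" (3x3 intrinsics, pixels), "rvec" (rotation vector, rad) and "tvec" (3), from world to camera coordinates, as OpenCV has them. Camera axes: x right, y down, z forward; pixel columns grow to the right and rows downward; lengths in m; the calibration is good to about 2 mm. A picture is of the moment at which its call begins. There is no depth.
- arm.job_done(): hands the job in; it is judged then, once.
The state is a dict: "time": time; "q": joint angles; "dq": joint speeds; "joint_efforts": joint torques, N m; "eef_pos": TCP position; "eef_rot": TCP orientation; "force": force on the tool from outside, world axes, zero at the start; "moment": the same for the moment, N m; "gripper_width": finger opening in m; "grip_force": force on a finger pad.
Only numpy, scipy, OpenCV 4.12 (cv2) and the standard library are available. Lean on these libraries where they do the work, as an engineer would, in place of code of your own. Each camera call takes 0.05 s, during which the arm holds its last target. There are 200 camera calls.

## Working session

There is one attempt and no reset: what is moved stays moved. The work goes in short steps, Python scripts to look and compute and a tool call to move; the robot and the scene stay as the last step left them, time stands still between calls to the robot, and variables do not carry over. Pictures are saved under pics/ and viewed, at most 10 in all, crops included, and the job is handed in when it is done.

Besides the shell and the picture viewer there is one more tool, called after "Emit:" as name([rows], argument=value, ...), one row to a line, values as JSON. play_rows: Moves the arm, as the interface text tells. Its arguments: {"type":"object","properties":{"rows":{"type":"array"},"grip_force":{"type":"number"}},"required":["rows"]}

```bash
mkdir -p pics
python3 - <<'E'
from cell import arm
import cv2,pickle
d={n:arm.get_image(n) for n in("top","side")}
pickle.dump(d,open('im.pkl','wb'))
for n in d: cv2.imwrite(f'pics/{n}0.png',d[n]["frame"])
s=arm.state();print(s['time'],s['eef_pos'],s['eef_rot'],s['force'])
E
```

```text
0.1 [ 0.27411963 -0.5888661   0.23031876] [ 9.76354554e-01  2.16173685e-01 -2.31233678e-04 -8.18133532e-04] [-0.69690183  0.06424935 -0.40091645]
```

View pics/top0.png

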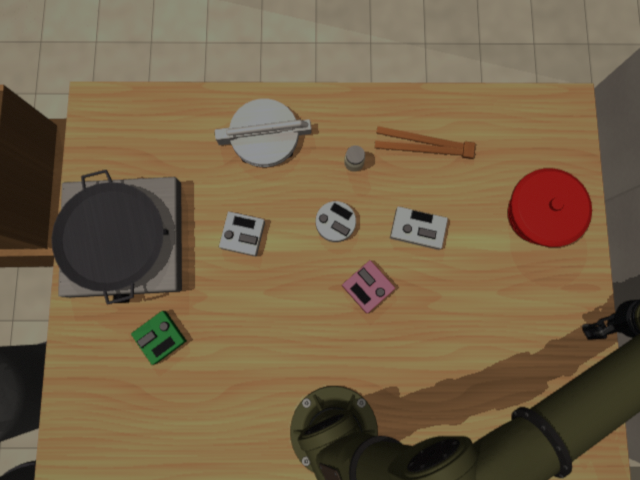

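View pics/side0.png

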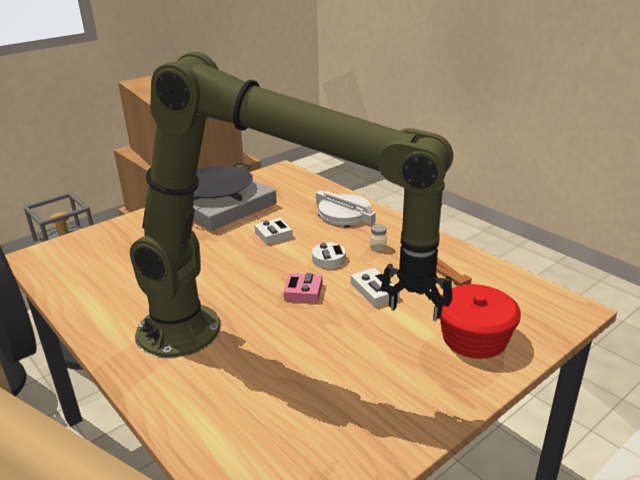

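Candidates in the top view are white square (242,233), white round (336,221), white oblong (420,228), pink square (368,286) and green square (158,337). The one meant is at (242,233), because it is the only one that is both white and square. The side view shows it at (273,231). Next I'll measure it and take the enlarged crop.

```bash
cat > h.py <<'E'
import numpy as np,cv2
def ray(im,uv,z):
    R=cv2.Rodrigues(np.array(im["rvec"],float))[0];t=np.array(im["tvec"],float).ravel()
    n=cv2.undistortPoints(np.array([[uv]],float),np.array(im["camera_matrix"]),None)[0,0]
    C=-R.T@t;d=R.T@np.array([n[0],n[1],1]);return C+d*(z-C[2])/d[2]
def proj(im,P):
    return cv2.projectPoints(np.array([P],float),np.array(im["rvec"],float),np.array(im["tvec"],float),np.array(im["camera_matrix"]),None)[0].ravel()
E
python3 - <<'E'
from h import *
import pickle
d=pickle.load(open('im.pkl','rb'));im=d['top'];f=im['frame']
x0,y0=207,203;c=f[y0:y0+60,x0:x0+70]
hsv=cv2.cvtColor(c,cv2.COLOR_BGR2HSV)
w=((hsv[...,1]<45)&(hsv[...,2]>150)).astype(np.uint8)
cs,_=cv2.findContours(w,cv2.RETR_EXTERNAL,cv2.CHAIN_APPROX_NONE);k=max(cs,key=cv2.contourArea)
r=cv2.minAreaRect(k);print('rect',r)
cor=[ray(im,p+[x0,y0],.034) for p in cv2.boxPoints(r)]
print(np.round(cor,4),[np.linalg.norm(cor[i]-cor[i-1]) for i in range(4)],np.mean(cor,0))
fill=cv2.drawContours(np.zeros_like(w),[k],-1,1,-1)
fill=cv2.erode(fill,np.ones((3,3)))
dk=((hsv[...,2]<150)&(fill>0)).astype(np.uint8)
n,l,st,ce=cv2.connectedComponentsWithStats(dk)
for i in range(1,n):
    if st[i,4]>8: print(st[i],ce[i]+[x0,y0],c[l==i].mean(0).round(),ray(im,ce[i]+[x0,y0],.043).round(4))
# pixel scale
print('Cam',ray(im,[320,240],0))
a=cv2.resize(c,None,fx=8,fy=8,interpolation=cv2.INTER_CUBIC);cv2.imwrite('pics/crop0.png',a)
E
```

```text
Traceback (most recent call last):
ValueError: max() iterable argument is empty
```

```bash
cat > m.py <<'E'
from h import *
import pickle
d=pickle.load(open('im.pkl','rb'));im=d['top'];f=im['frame']
x0,y0=207,203;c=f[y0:y0+60,x0:x0+70]
hsv=cv2.cvtColor(c,cv2.COLOR_BGR2HSV)
print('white',hsv[18,22],hsv[45,40],'table',hsv[5,5],hsv[55,5],'key',hsv[32,22],hsv[36,40])
w=((hsv[...,1]<60)&(hsv[...,2]>125)).astype(np.uint8)
cs,_=cv2.findContours(w,cv2.RETR_EXTERNAL,cv2.CHAIN_APPROX_NONE);k=max(cs,key=cv2.contourArea)
r=cv2.minAreaRect(k);print('rect',r)
cor=[ray(im,p+[x0,y0],.034) for p in cv2.boxPoints(r)]
print(np.round(cor,4),[np.linalg.norm(cor[i]-cor[i-1]) for i in range(4)],np.mean(cor,0))
fill=cv2.drawContours(np.zeros_like(w),[k],-1,1,-1)
fill=cv2.erode(fill,np.ones((3,3)))
dk=((hsv[...,2]<125)&(fill>0)).astype(np.uint8)
n,l,st,ce=cv2.connectedComponentsWithStats(dk)
for i in range(1,n):
    if st[i,4]>8: print(st[i],ce[i]+[x0,y0],c[l==i].mean(0).round(),ray(im,ce[i]+[x0,y0],.043).round(4))
a=cv2.resize(c,None,fx=8,fy=8,interpolation=cv2.INTER_CUBIC);cv2.imwrite('pics/crop0.png',a)
E
python3 m.py
```

```text
white [ 90   2 144] [110   5 146] table [ 18 121 141] [ 22 108 142] key [ 9 22 81] [11 25 82]
rect ((33.66470718383789, 29.758827209472656), (37.420509338378906, 37.203575134277344), 12.528807640075684)
[[0.4679 0.3011 0.034 ]
 [0.5657 0.283  0.034 ]
 [0.5437 0.1854 0.034 ]
 [0.4464 0.2046 0.034 ]] [np.float64(0.09886234937646508), np.float64(0.09945103847152166), np.float64(0.10008605732811719), np.float64(0.09921448708275538)] [0.5059205  0.24354356 0.034     ]
[ 25  12  24  15 230] [243.59565217 221.97391304] [46. 46. 47.] [0.5329 0.2352 0.043 ]
[17 27 10 10 86] [228.58139535 234.51162791] [77. 79. 82.] [0.4993 0.2737 0.043 ]
```

Run:
```python
from h import *
import pickle
f=pickle.load(open('im.pkl','rb'))['top']['frame'][203:263,207:277]
cv2.imwrite('pics/crop1.png',cv2.resize(f,None,fx=8,fy=8,interpolation=cv2.INTER_CUBIC))
```

```text
(no output)
```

View pics/crop1.png

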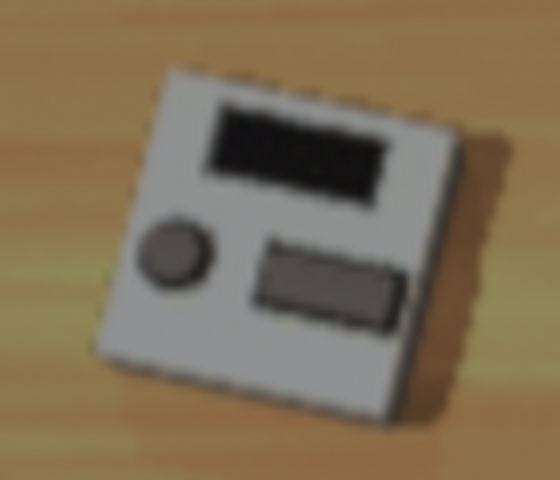

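The crop confirms it: a white square body with the black display at the top, the round clear key at pixel (229,235) and the long start key at (248,239). The rays give sides of 99–100 mm, as described. Timer yaw is about -11.6°, clear key ≈ (0.500, 0.275), start key ≈ (0.490, 0.224). I'll move at height and shut the fingers on the way.

Emit:
play_rows([
  [[30.8,-18.7,0,0,0,0,0],[30.8,-18.7,0,0,0,0,0],[30.8,-18.7,0,0,0,0,0],[30.8,-18.7,0,0,0,0,0],[30.8,-18.7,0,0,0,0,0]],
], grip_force=20)

```text
time: 0.52
eef_pos: [0.375, -0.4378, 0.2309]
eef_rot: [0.976, 0.216, -0.0, -0.0]
force: [0.5, 0.8, -0.0]
gripper_width: 0.0255
grip_force: 0.0
```

Emit:
play_rows([
  [[30.8,-18.7,0,0,0,0,0],[30.8,-18.7,0,0,0,0,0],[30.8,-18.7,0,0,0,0,0],[30.8,-18.7,0,0,0,0,0],[30.8,-18.7,0,0,0,0,0]],
])

```text
time: 0.93
eef_pos: [0.4751, -0.288, 0.231]
eef_rot: [0.976, 0.216, -0.0, -0.0]
force: [0.6, -1.0, -0.5]
gripper_width: -0.0002
grip_force: 0.0
```

Emit:
play_rows([
  [[17.5,-33.4,0,0,0,0,0],[17.5,-33.4,0,0,0,0,0],[17.5,-33.4,0,0,0,0,0],[17.5,-33.4,0,0,0,0,0],[17.5,-33.4,0,0,0,0,0]],
])

```text
time: 1.35
eef_pos: [0.4829, -0.0996, 0.2309]
eef_rot: [0.976, 0.216, -0.0, 0.0]
force: [1.2, 0.8, 0.3]
gripper_width: 0.0
grip_force: 0.0
```

Emit:
play_rows([
  [[17.5,-33.4,0,0,0,0,0],[17.5,-33.4,0,0,0,0,0],[17.5,-33.4,0,0,0,0,0],[17.5,-33.4,0,0,0,0,0],[17.5,-33.4,0,0,0,0,0]],
])

```text
time: 1.77
eef_pos: [0.4917, 0.0886, 0.2311]
eef_rot: [0.976, 0.216, -0.0, 0.0]
force: [0.7, -0.7, 0.4]
gripper_width: -0.0002
grip_force: 0.0
```

Emit:
play_rows([
  [[17.5,-33.4,0,0,0,0,0],[17.5,-33.4,0,0,0,0,0],[17.5,-33.4,0,0,0,0,0],[17.5,-33.4,0,0,0,0,0],[17.5,-33.4,0,0,0,0,0]],
])

```text
time: 2.18
eef_pos: [0.5008, 0.2767, 0.231]
eef_rot: [0.976, 0.216, -0.0, 0.0]
force: [0.5, -0.3, 0.3]
gripper_width: 0.0
grip_force: 0.0
```

Emit:
play_rows([
  [[0,0,10,0,0,-1.4,0],[0,0,10,0,0,-1.4,0],[0,0,10,0,0,-1.4,0],[0,0,10,0,0,-1.4,0],[0,0,10,0,0,-1.4,0]],
])

```text
time: 2.6
eef_pos: [0.5008, 0.2752, 0.1803]
eef_rot: [0.865, 0.503, -0.0, 0.0]
force: [-0.3, -0.4, -0.4]
gripper_width: -0.0003
grip_force: 0.0
```

Emit:
play_rows([
  [[0,0,10,0,0,-1.4,0],[0,0,10,0,0,-1.4,0],[0,0,10,0,0,-0.9,0],[0,0,0,0,0,0,0],[0,0,0,0,0,0,0]],
])

```text
time: 3.02
eef_pos: [0.5007, 0.2748, 0.1506]
eef_rot: [0.775, 0.632, -0.001, -0.0]
force: [0.8, -0.2, 0.4]
gripper_width: 0.0001
grip_force: 0.0
```

Emit:
play_rows([
  [[0,0,25,0,0,0,0],[0,0,25,0,0,0,0],[0,0,20,0,0,0,0],[0,0,15,0,0,0,0],[0,0,0,0,0,0,0]],
])

```text
time: 3.43
eef_pos: [0.4996, 0.2741, 0.0637]
eef_rot: [0.775, 0.632, -0.002, -0.001]
force: [-0.7, -0.9, 0.0]
gripper_width: 0.0001
grip_force: 0.0
```

Run:
```python
from cell import arm
from h import *
o=[]
s=arm.state();print(s['eef_pos'],s['force'])
for n in("side","top"):
    im=arm.get_image(n);p=[proj(im,P) for P in([.5,.275,.043],[.4897,.2244,.043],s['eef_pos'])]
    print(n,np.round(p,1))
    u,v=(232,190) if n=="side" else (200,200)
    c=im['frame'][v:v+75,u:u+75];c=cv2.resize(c,None,fx=5.2,fy=5.2,interpolation=cv2.INTER_CUBIC)
    for q,col in zip(p,[(0,0,255),(255,0,0),(0,255,0)]): cv2.circle(c,tuple(int(x) for x in (q-[u,v]+.5)*5.2),3,col,-1)
    o.append(c)
cv2.imwrite('pics/chk.png',np.hstack(o))
```

```text
[0.49955482 0.27407615 0.0637324 ] [-0.66850198 -0.89536427  0.02951812]
side [[265.9 221.2]
 [272.3 227.4]
 [265.5 216. ]]
top [[228.1 234.3]
 [247.3 238.1]
 [227.1 233.1]]
```

View pics/chk.png

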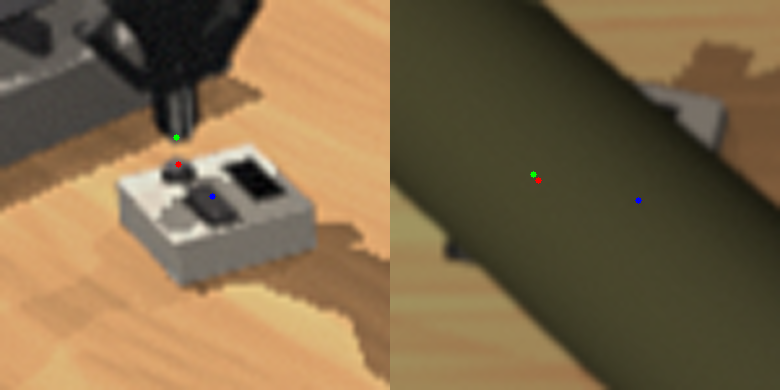

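The side view shows the fingertips (green) straight above the round clear key. The predicted clear (red) and start (blue) points both lie on their keys. Descending in small steps.

Emit:
play_rows([
  [[0,0,5,0,0,0,0],[0,0,5,0,0,0,0],[0,0,5,0,0,0,0],[0,0,3,0,0,0,0],[0,0,0,0,0,0,0]],
])

```text
time: 3.95
eef_pos: [0.5007, 0.2749, 0.0476]
eef_rot: [0.775, 0.632, -0.001, -0.0]
force: [-0.0, 0.2, -0.2]
gripper_width: 0.0002
grip_force: 0.0
```

Emit:
play_rows([
  [[0,0,2,0,0,0,0],[0,0,2,0,0,0,0],[0,0,1,0,0,0,0],[0,0,0,0,0,0,0],[0,0,0,0,0,0,0]],
])

```text
time: 4.37
eef_pos: [0.5011, 0.2752, 0.0433]
eef_rot: [0.775, 0.632, -0.0, 0.0]
force: [-0.1, -0.5, -0.7]
gripper_width: 0.0002
grip_force: 0.0
```

Emit:
play_rows([
  [[0,0,1,0,0,0,0],[0,0,1,0,0,0,0],[0,0,1,0,0,0,0],[0,0,0,0,0,0,0],[0,0,0,0,0,0,0]],
])

```text
time: 4.78
eef_pos: [0.5012, 0.2753, 0.0405]
eef_rot: [0.775, 0.633, 0.0, 0.0]
force: [-0.3, -0.6, 2.4]
gripper_width: -0.0002
grip_force: 1.4
```

Emit:
play_rows([
  [[0,0,1,0,0,0,0],[0,0,0.7,0,0,0,0],[0,0,0,0,0,0,0],[0,0,0,0,0,0,0]],
])

```text
time: 5.12
eef_pos: [0.5012, 0.2753, 0.0387]
eef_rot: [0.775, 0.633, 0.0, 0.0]
force: [-0.1, 0.3, 3.7]
gripper_width: 0.0002
grip_force: 1.9
```

Emit:
play_rows([
  [[0,0,0.5,0,0,0,0],[0,0,0.4,0,0,0,0],[0,0,0,0,0,0,0],[0,0,0,0,0,0,0]],
])

```text
time: 5.45
eef_pos: [0.5013, 0.2753, 0.0381]
eef_rot: [0.775, 0.632, 0.0, 0.0]
force: [-1.7, -0.6, 6.0]
gripper_width: 0.0003
grip_force: 3.2
```

The clear key is on its hard stop at 6 N and z = 0.038. I'll let it up, then move over the start key.

Emit:
play_rows([
  [[0,0,-3,0,0,0,0],[0,0,-5,0,0,0,0],[0,0,-8,0,0,0,0],[0,0,-8,0,0,0,0],[0,0,0,0,0,0,0]],
])

```text
time: 5.87
eef_pos: [0.5019, 0.2758, 0.0634]
eef_rot: [0.775, 0.632, 0.001, 0.0]
force: [1.1, -0.8, -0.9]
gripper_width: 0.0
grip_force: 0.0
```

Emit:
play_rows([
  [[-15,0,0,0,0,0,0],[-20,0,0,0,0,0,0],[-17.5,-0.7,0,0,0,0,0],[0,0,0,0,0,0,0],[0,0,0,0,0,0,0]],
])

```text
time: 6.28
eef_pos: [0.4901, 0.2228, 0.0616]
eef_rot: [0.775, 0.632, -0.0, 0.0]
force: [0.1, -0.3, -0.2]
gripper_width: 0.0002
grip_force: 0.0
```

Emit:
play_rows([
  [[0,0,6,0,0,0,0],[0,0,6,0,0,0,0],[0,0,4,0,0,0,0],[0,0,0,0,0,0,0],[0,0,0,0,0,0,0]],
])

```text
time: 6.7
eef_pos: [0.4894, 0.2245, 0.0451]
eef_rot: [0.774, 0.633, -0.0, -0.0]
force: [0.7, 0.6, -0.2]
gripper_width: 0.0
grip_force: 0.0
```

Emit:
play_rows([
  [[0,0,2,0,0,0,0],[0,0,1,0,0,0,0],[0,0,1,0,0,0,0],[0,0,1,0,0,0,0],[0,0,0,0,0,0,0]],
])

```text
time: 7.12
eef_pos: [0.49, 0.2244, 0.0409]
eef_rot: [0.774, 0.633, 0.0, -0.0]
force: [-0.2, 0.5, 2.0]
gripper_width: 0.0001
grip_force: 1.2
```

Emit:
play_rows([
  [[0,0,1,0,0,0,0],[0,0,0.7,0,0,0,0],[0,0,0,0,0,0,0],[0,0,0,0,0,0,0]],
])

```text
time: 7.45
eef_pos: [0.49, 0.2244, 0.0392]
eef_rot: [0.775, 0.633, 0.0, -0.0]
force: [-0.2, 1.3, 3.7]
gripper_width: 0.0001
grip_force: 1.7
```

Emit:
play_rows([
  [[0,0,0.7,0,0,0,0],[0,0,0.7,0,0,0,0],[0,0,0,0,0,0,0],[0,0,0,0,0,0,0]],
])

```text
time: 7.78
eef_pos: [0.4901, 0.2244, 0.0381]
eef_rot: [0.774, 0.633, 0.0, 0.0]
force: [-2.5, 2.1, 7.3]
gripper_width: -0.0003
grip_force: 3.4
```

The start key is on its stop too, at 7.3 N. Letting it up and withdrawing.

Emit:
play_rows([
  [[0,0,-3,0,0,0,0],[0,0,-5,0,0,0,0],[0,0,-10,0,0,0,0],[0,0,-20,0,0,0,0],[0,0,-30,0,0,0,0]],
])

```text
time: 8.2
eef_pos: [0.488, 0.222, 0.1043]
eef_rot: [0.775, 0.632, -0.003, -0.001]
force: [1.3, 0.1, -0.4]
gripper_width: 0.0001
grip_force: 0.0
```

Emit:
play_rows([
  [[0,0,-35,0,0,0,0],[0,0,-35,0,0,0,0],[0,0,-30,0,0,0,0],[0,0,0,0,0,0,0],[0,0,0,0,0,0,0]],
])

```text
time: 8.62
eef_pos: [0.491, 0.2237, 0.2076]
eef_rot: [0.775, 0.632, 0.001, 0.001]
force: [-0.2, -0.0, 0.2]
gripper_width: -0.0001
grip_force: 0.0
```

Run:
```python
from cell import arm
import cv2
im=arm.get_image("side");cv2.imwrite('pics/end.png',cv2.resize(im['frame'][190:265,232:332],None,fx=6,fy=6,interpolation=cv2.INTER_CUBIC))
```

```text
(no output)
```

View pics/end.png

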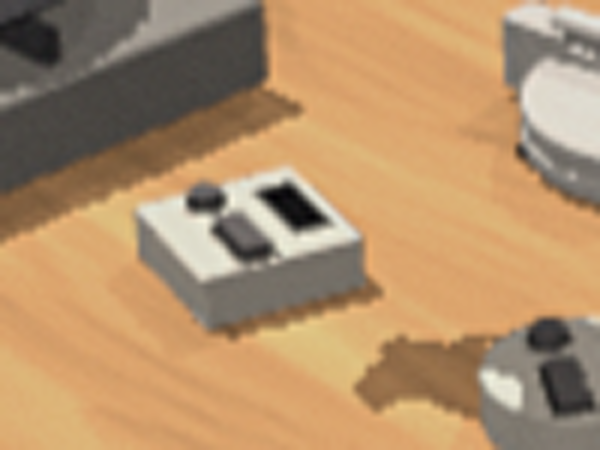

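The timer stands flat in its place at about pixel (273,231). Both keys are up and the hand is clear.

```bash
python3 -c "
from cell import arm
print(arm.job_done())"
```

```text
the job is handed in; nothing more can be done
None
```

I pressed the square timer's clear key and then its start key down to their stops (about 6 N and 7 N) and let each spring back; in the last picture the timer looked flat and in place. I touched nothing else, withdrew the hand and handed the job in at about 9 s; no verdict came back.

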